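# Open the touch-latch cutlery box

### The arm

A 7-joint arm with a two-finger parallel gripper is mounted at the origin on the work surface. World frame = base frame: x ahead of the robot, y to its left, z up, the work surface at z = 0. Lengths are in m, angles in rad, forces in N, time in s.
With the tool pointing down it reaches from about 0.4 to 0.875 m from the base axis. Payload 19.3 kg.
Tool frame: the origin (TCP) lies at the very end of the fingers, on their centre line; the grasp point (between the pads) lies 19 mm behind it; z points along the fingers, y is the line along which they close (so a half turn about z gives the same grasp; the last joint's range is limited). The gripper opens to 85 mm and grips with 20 to 120 N. Pads are 22 mm wide; open, the fingers measure 114 mm over their backs; the gripper's body (76 mm by 85 mm) begins 54 mm behind the grasp point. The pads swing forward as they close: fully open they stand 13 mm farther back than shut.
Start: joints at [1.278, 0.521, -0.036, 1.599, 0.021, 1.021, -0.113], TCP at [0.138, -0.61, 0.231] pointing down, gripper open.
Joint ranges: [-2.91, 2.91], [-0.3, 2.13], [-1.5, 1.42], [0.17, 2.43], [-1.26, 4.41], [0.16, 1.93], [-2.52, 2.52]. Speed limits (rad/s): [1.89, 1.89, 2.39, 2.39, 3.01, 3.01, 3.01].

### API

Orientations are given as [roll, pitch, yaw] about the fixed x, y, z axes, in that order (R = Rz(yaw) Ry(pitch) Rx(roll)).
In Python, from workcell import bot gives the robot as it stands.
- The arm moves only by the tool jog_arm, never from a script. Its argument "motion" is a list of rows, each a list of 5 numbers: the shift along the tool's x, y, z scaled (see below), then the turn about the tool's z scaled (see below), then the opening, from 0 (shut) to 1 (fully open). A call has 1 to 12 rows; each row shifts and turns the commanded pose from where the row before left it, along the tool's axes as they then stand; what a row does not reach is not made up. The controller multiplies each number of a shift by 30 mm and each number of a turn by 0.08 rad. A row lasts 1/10 s, in which the tool goes at most 50 mm and 8.59 degrees, less where a joint would pass 70% of its speed; a pose out of reach is approached as far as the arm can. A call with a number of a shift or a turn outside -1 to 1 is refused whole. A call with a gripper value outside its range is refused whole. The fingers move at their own pace and stop on an object; "newtons" is the grip in N (left out, the last holds). Time passes only in rows, so rows that do not move let the fingers close. It gives the time, the measured TCP pose, the force, the opening and the grip force at its end, in the units of the state.
- bot.observe(): the state, without advancing time (a new reading comes with each control period).
- bot.grab_frame(name): name is "scene" or "top" or "wrist"; returns a dict with "pixels" (420x560x3 uint8, red, green, blue), "fovy" (degrees; the focal length in pixels is half the picture's height over the tangent of half this angle, whatever the lens; pixels are square), "cx", "cy" (the principal point, pixels), "rvec" (rotation vector, rad) and "tvec" (3), from world to camera coordinates, as OpenCV has them; the wrist camera has in their place "mount" (4x4, takes a point from camera to tool coordinates, whose origin is the TCP and whose axes are the flange's). Camera axes: x right, y down, z forward; pixel columns grow to the right and rows downward; lengths in m; the calibration is good to about 2 mm. A picture is of the moment at which its call begins: read the wrist's pose just before it. There is no depth.
- bot.job_done(): hands the job in; it is judged then, once.
The state is a dict: "clock": time; "qpos": joint angles; "qd": joint speeds; "joint_efforts": joint torques, N m; "position": TCP position; "tool_rot": TCP orientation; "force": force on the tool from outside, world axes, zero at the start; "moment": the same for the moment, N m; "grip_width": finger opening in m; "finger_force": force on a finger pad.
Only numpy, scipy, OpenCV 4.12 (cv2) and the standard library are available. Lean on these libraries where they do the work, as an engineer would, in place of code of your own. Each camera call takes 0.05 s, during which the arm holds its last target. There are 200 camera calls.

### The job

The lunch service is about to start: open the wide cutlery box on the counter. With the fingertips, gently press down the ribbed pad at the middle of its lid's front edge until the touch catch lets go, take the fingers off so that the spring raises the lid ajar, then push the lid back with the fingers until it stands fully open by itself, leaning back past upright. Grasp and lift nothing, do not shove the box out of its place, keep the narrow straw box shut, and leave the bowl, jar and tumbler alone.

Things in the scene. Friction and masses are not known exactly. Their poses are not given: they have to be found in the camera images.
- cutlery_box: the wide stainless counter box with a black touch-latch lid (all lengths here in mm): 200 deep (x) by 220 wide (y), rim 96 high, loose on rubber feet, about 3 kg with its cutlery. Origin: centre of its underside. Its x axis points level from the front wall to the hinge side, z up; the front faces the robot, turned up to 45 degrees either way
- cutlery_lid (a joint): angle of the wide box's lid (rad). 0 = shut, held by the catch; negative = pressed: the catch trips near -0.017 (4 mm at the edge, about 4 N), hard stop at -0.034 (7 mm). Tripped and let go, a spring lifts it in 0.5 s to 0.65-0.85 (ajar). From there it is pushed against its weight (a few N) and sinks back if left before upright, 1.57; past that it falls on its stop at 1.92 and stays
- cutlery_lid_edge (a point): middle of the top front edge of the wide box's lid, moving with it; 107 above the counter when shut. The lid is 232 wide, 210 deep, 4 thick, its front lip turned down to 9 below this edge
- cutlery_lid_pad (a point): centre of the ribbed press pad (60 wide, 22 deep, grey ribs) on the top of that lid, right over the catch, 20 behind the middle of the front edge. Once tripped, the catch does not take hold again
- cutlery_lid_hinge (a point): middle of the hinge axis of the wide box's lid, along the box's y above its rear wall, 103 above the counter. At lid angle a the edge point is about 206 cos a in front of it and 206 sin a above it
- straw_box: the narrow box of the same kind, 200 deep (x) by 110 wide (y), lid top 107 above the counter, full of straws; it stays shut. Origin: centre of its underside, x axis from front to hinge side
- straw_lid (a joint): angle of the narrow box's lid, 0 = shut; its catch works the same way. To be left at 0
- bowl: small white bowl, 112 across, 52 high, beyond the boxes; origin under its centre
- jar: amber sauce jar with white cap, 62 across, 105 high, to one side of the boxes; origin under its centre
- tumbler: clear plastic tumbler, 78 across, 100 high, to the other side of the boxes; origin under its centre
Things that resemble listed ones, but are neither listed nor needed, are in the scene too. Leave any brown or yellow look-alike of the straw_box alone.

How it is judged:
By the outcome, as a careful person would: the job done as asked, in the order asked, and still so for the second after the job is handed in, with the robot touching nothing.
It also fails if it takes over 48 s, if anything falls off the work surface, if the arm or the gripper's body presses on something with over 40 N, if the wrist force passes 120 N, or if a joint passes its speed limit or range.

## Working session

There is one attempt and no reset: what is moved stays moved. The work goes in short steps, Python scripts to look and compute and a tool call to move; the robot and the scene stay as the last step left them, time stands still between calls to the robot, and variables do not carry over. Pictures are saved under pics/ and viewed, at most 10 in all, crops included, and the job is handed in when it is done.

Besides the shell and the picture viewer there is one more tool, called after "Emit:" by a JSON object that holds its "name" and its "arguments". jog_arm: Moves the arm, as the interface text tells. Shifts and turns lie within -1 to 1; 1 stands for 30 mm of shift or 0.08 rad of turn. Its arguments: {"type":"object","properties":{"motion":{"type":"array","items":{"type":"array","items":{"type":"number"}}},"newtons":{"type":"number"}},"required":["motion"]}

```bash
mkdir -p pics; cat > h.py <<'E'
import numpy as np, cv2
from workcell import bot
def save(f,n): cv2.imwrite(n,cv2.cvtColor(np.ascontiguousarray(f["pixels"]),cv2.COLOR_RGB2BGR))
def K(f):
    F=210/np.tan(np.radians(f["fovy"])/2); return np.array([[F,0,f["cx"]],[0,F,f["cy"]],[0,0,1.]])
def ray(f,u,v,z):
    R=cv2.Rodrigues(np.array(f["rvec"],float))[0]; t=np.array(f["tvec"],float).ravel()
    c=-R.T@t; d=R.T@np.linalg.inv(K(f))@[u,v,1]; return c+d*(z-c[2])/d[2]
def proj(f,P): return cv2.projectPoints(np.array(P,float).reshape(-1,3),np.array(f["rvec"],float),np.array(f["tvec"],float),K(f),None)[0].reshape(-1,2)
E
python3 - <<'E'
from h import *
import pickle
for n in("top","scene"):
    f=bot.grab_frame(n); save(f,f"pics/{n}0.png"); pickle.dump(f,open(n+".pkl","wb")); print([k for k in f], f["fovy"])
print(bot.observe())
E
```

```text
['pixels', 'fovy', 'cx', 'cy', 'rvec', 'tvec'] 55.33020099849594
['pixels', 'fovy', 'cx', 'cy', 'rvec', 'tvec'] 55.28160587961679
{'clock': 0.1, 'qpos': array([ 1.27778887,  0.52196   , -0.03635543,  1.59991664,  0.02117449,
        1.02106279, -0.11279504]), 'qd': array([ 9.07627845e-04, -2.63873082e-03, -1.15442120e-03,  1.54582578e-03,
        1.35518342e-05, -5.84369418e-04, -1.86438431e-03]), 'joint_efforts': array([ 3.62422623e-03, -9.28481627e+01,  1.98368043e+00, -3.70531118e+01,
        1.80364901e-02,  5.43075163e-03,  6.46548074e-05]), 'position': array([ 0.138037  , -0.60928372,  0.23079177]), 'tool_rot': array([-3.14062953e+00,  2.92111529e-05,  2.22811765e-01]), 'force': array([-1.16562151,  0.36226834, -0.32196433]), 'moment': array([-0.00417736,  0.05125246,  0.00883759]), 'finger_force': 0.0, 'grip_width': 0.08497888843239171}
```

View pics/top0.png

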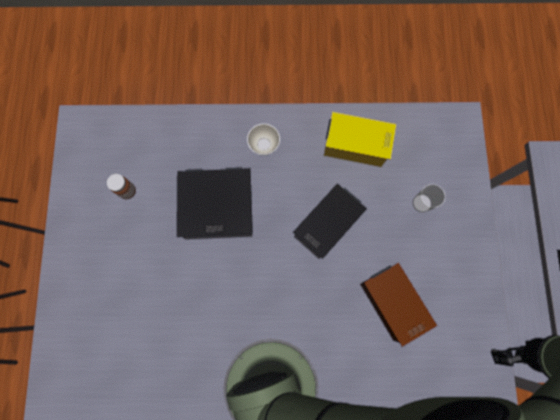

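View pics/scene0.png

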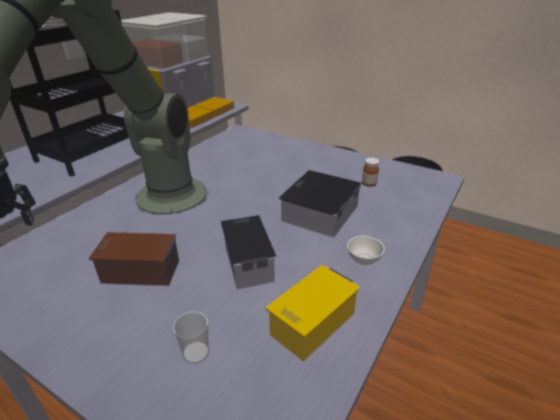

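The top view shows the wide black lid at about (177–252, 168–238), with its pad at (214,229). The straw box is at (330,222), the tumbler at (428,198), the jar at (119,185) and the bowl at (264,139). The scene view agrees.

```bash
python3 - <<'E'
from h import *
import pickle
for n,seed in(("top",(214,200)),("scene",(320,190))):
    f=pickle.load(open(n+".pkl","rb")); p=f["pixels"]
    m=((p.max(2)<62)).astype(np.uint8); m=cv2.morphologyEx(m,cv2.MORPH_CLOSE,np.ones((9,9),np.uint8) if n=="top" else np.ones((3,3),np.uint8))
    k,l,st,ce=cv2.connectedComponentsWithStats(m,connectivity=4)
    i=l[seed[1],seed[0]]; print(n,i,st[i],p[seed[1],seed[0]])
    c=max(cv2.findContours((l==i).astype(np.uint8),cv2.RETR_EXTERNAL,cv2.CHAIN_APPROX_NONE)[0],key=cv2.contourArea)
    q=cv2.approxPolyDP(c,8,True)[:,0]; P=np.array([ray(f,u+0.,v+0.,.106) for u,v in q]); 
    for a,b in zip(q,P): print(a,b.round(4))
    print("sides",np.linalg.norm(P-np.roll(P,-1,0),axis=1).round(4),"c",P.mean(0).round(4))
    if n=="top":
        g=p.max(2).astype(int); ys,xs=np.where((g>55)&(g<140)&(l==i)); s=(ys>222)&(ys<234)&(xs>195)&(xs<235)
        print("pad",xs[s].mean(),ys[s].mean(),s.sum(),ray(f,xs[s].mean(),ys[s].mean(),.107).round(4))
    R=cv2.Rodrigues(np.array(f["rvec"]))[0];print("cam",(-R.T@np.array(f["tvec"]).ravel()).round(3))
    x,y=[int(v) for v in seed]
    cr=np.ascontiguousarray(p[y-60:y+60,x-70:x+70,::-1]); cr=cv2.resize(cr,None,fx=4,fy=4); cv2.imwrite(f"pics/{n}c.png",cr)
E
```

```text
top 3 [ 177  169   75   69 4901] [37 38 41]
[249 169] [0.6686 0.0623 0.106 ]
[178 172] [0.6606 0.2857 0.106 ]
[178 235] [0.4597 0.2773 0.106 ]
[250 235] [0.4581 0.0582 0.106 ]
sides [0.2236 0.201  0.2191 0.2106] c [0.5618 0.1709 0.106 ]
pad 213.34782608695653 228.2826086956522 92 [0.4795 0.17   0.107 ]
cam [ 0.258 -0.013  1.309]
scene 4 [ 281  171   79   47 2078] [41 40 44]
[281 197] [0.4708 0.0568 0.106 ]
[339 217] [0.6886 0.047  0.106 ]
[359 183] [0.6583 0.2812 0.106 ]
[309 171] [0.462  0.2717 0.106 ]
sides [0.218  0.2362 0.1965 0.2151] c [0.5699 0.1642 0.106 ]
cam [ 1.082 -0.925  0.804]
```

View pics/topc.png

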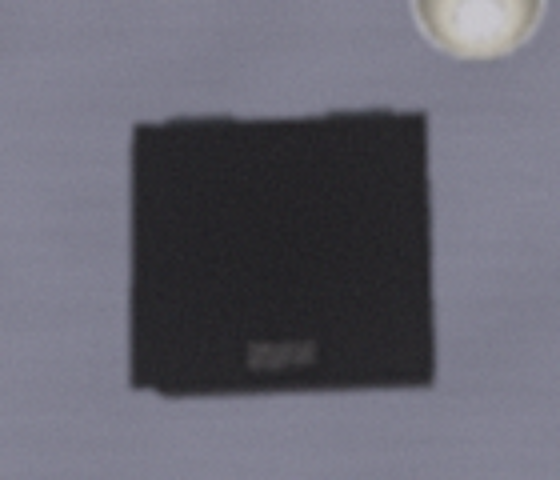

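The pad is at about (0.478, 0.169), box yaw is about 0.02 rad, and the measured lid sides (about 0.22 × 0.21) match. Moving over with the fingers shut.

Emit:
{"name": "jog_arm", "arguments": {"motion": [[0,0,0,0.85,0],[0,0,0,0.85,0],[0,0,0,0.85,0],[1,-1,0,0,0],[1,-1,0,0,0],[1,-1,0,0,0],[1,-1,0,0,0],[1,-1,0,0,0],[1,-1,0,0,0],[1,-1,0,0,0],[1,-1,0,0,0],[1,-1,0,0,0]], "newtons": 40}}

```text
clock: 1.3
position: [0.4038, -0.3331, 0.2312]
tool_rot: [-3.141, 0.0, 0.019]
force: [-0.1, -0.8, 0.3]
grip_width: 0.0001
finger_force: 0.0
```

Emit:
{"name": "jog_arm", "arguments": {"motion": [[0.1,-1,0,0,0],[0.1,-1,0,0,0],[0.1,-1,0,0,0],[0.1,-1,0,0,0],[0.1,-1,0,0,0],[0.1,-1,0,0,0],[0.1,-1,0,0,0],[0.1,-1,0,0,0],[0.1,-1,0,0,0],[0.1,-1,0,0,0],[0,0,0,0,0],[0,0,0,0,0]]}}

```text
clock: 2.5
position: [0.4272, -0.0339, 0.2312]
tool_rot: [3.142, 0.0, 0.02]
force: [-0.1, -0.9, -0.7]
grip_width: 0.0
finger_force: 0.0
```

Emit:
{"name": "jog_arm", "arguments": {"motion": [[0,-1,0,0,0],[0,-1,0,0,0],[0,-1,0,0,0],[0,-1,0,0,0],[0,-1,0,0,0],[0,-1,0,0,0],[0,-0.6,0,0,0],[0,0,0,0,0],[0,0,0,0,0]]}}

```text
clock: 3.4
position: [0.4238, 0.1629, 0.2311]
tool_rot: [3.141, 0.001, 0.018]
force: [-1.1, -0.4, -0.8]
grip_width: -0.0001
finger_force: 0.0
```

```bash
cat >> h.py <<'E'
from scipy.spatial.transform import Rotation as Ro
def wrist():
    s=bot.observe(); f=bot.grab_frame("wrist"); T=np.eye(4); T[:3,:3]=Ro.from_euler("xyz",s["tool_rot"]).as_matrix(); T[:3,3]=s["position"]
    C=np.linalg.inv(T@np.array(f["mount"])); f["rvec"]=cv2.Rodrigues(C[:3,:3])[0].ravel(); f["tvec"]=C[:3,3]; return s,f
E
python3 - <<'E'
from h import *
import pickle
s,f=wrist(); save(f,"pics/w0.png"); pickle.dump(f,open("w.pkl","wb")); print(s["position"],s["force"])
print(proj(f,[[.478,.169,.107],[.458,.169,.107]]))
E
```

```text
[0.42377121 0.16289772 0.23106642] [-1.06688117 -0.36294081 -0.84271331]
[[273.39820507 130.91312677]
 [273.08521361 156.54969614]]
```

View pics/w0.png

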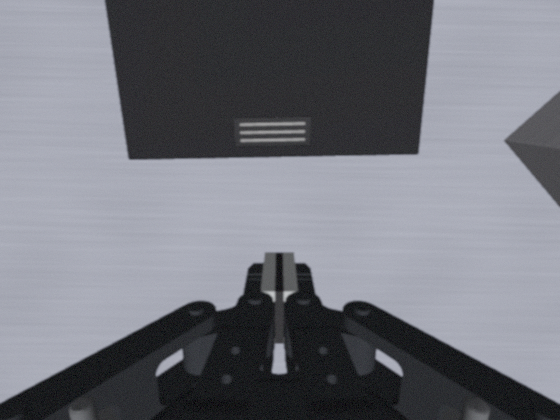

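The wrist view shows the grey ribbed pad centred at (272,132) and the front edge at row 157. That is within 1–2 px of my estimate. Going above the pad.

Emit:
{"name": "jog_arm", "arguments": {"motion": [[0.9,-0.15,0,0,0],[0.9,-0.1,0,0,0],[0,0,1,0,0],[0,0,1,0,0],[0,0,1,0,0],[0,0,0.5,0,0],[0,0,0.2,0,0],[0,0,0,0,0],[0,0,0,0,0],[0,0,0,0,0]]}}

```text
clock: 4.45
position: [0.478, 0.1724, 0.1212]
tool_rot: [-3.141, -0.001, 0.018]
force: [-0.2, -0.0, 0.2]
grip_width: 0.0001
finger_force: 0.0
```

Emit:
{"name": "jog_arm", "arguments": {"motion": [[0,0,0.1,0,0],[0,0,0.06,0,0],[0,0,0,0,0],[0,0,0,0,0]]}}

```text
clock: 4.85
position: [0.4774, 0.1724, 0.1155]
tool_rot: [3.142, 0.0, 0.019]
force: [-0.7, -1.4, -0.2]
grip_width: 0.0001
finger_force: 0.0
```

Emit:
{"name": "jog_arm", "arguments": {"motion": [[0,0,0.1,0,0],[0,0,0.1,0,0],[0,0,0.05,0,0],[0,0,0.03,0,0],[0,0,0,0,0],[0,0,0,0,0]]}}

```text
clock: 5.45
position: [0.4774, 0.1724, 0.1071]
tool_rot: [3.141, 0.0, 0.019]
force: [-0.0, 0.7, -0.2]
grip_width: -0.0002
finger_force: 0.3
```

Emit:
{"name": "jog_arm", "arguments": {"motion": [[0,0,0.03,0,0],[0,0,0.03,0,0],[0,0,0,0,0]]}}

```text
clock: 5.75
position: [0.4775, 0.1725, 0.1053]
tool_rot: [-3.142, -0.0, 0.019]
force: [-1.1, -0.8, 3.5]
grip_width: -0.0002
finger_force: 1.8
```

Emit:
{"name": "jog_arm", "arguments": {"motion": [[0,0,0.03,0,0],[0,0,0,0,0],[0,0,0,0,0]]}}

```text
clock: 6.05
position: [0.4775, 0.1725, 0.1044]
tool_rot: [-3.142, 0.0, 0.019]
force: [-2.0, -0.3, 3.3]
grip_width: -0.0001
finger_force: 1.7
```

Emit:
{"name": "jog_arm", "arguments": {"motion": [[0,0,0.03,0,0],[0,0,0.03,0,0],[0,0,0,0,0]]}}

```text
clock: 6.35
position: [0.4775, 0.1725, 0.1025]
tool_rot: [-3.142, 0.0, 0.019]
force: [-0.8, -0.8, 2.9]
grip_width: 0.0
finger_force: 1.8
```

Emit:
{"name": "jog_arm", "arguments": {"motion": [[0,0,0.03,0,0],[0,0,0,0,0]]}}

```text
clock: 6.55
position: [0.4775, 0.1725, 0.1016]
tool_rot: [-3.142, 0.0, 0.019]
force: [-1.6, -0.3, 3.2]
grip_width: 0.0
finger_force: 1.8
```

Pressed about 5.5 mm, past the trip point. Taking the fingers off, up and back to the front.

Emit:
{"name": "jog_arm", "arguments": {"motion": [[-0.8,0,-1,0,0],[-1,0,-1,0,0],[-1,0,-0.8,0,0],[-0.3,0,0,0,0],[0,0,0,0,0],[0,0,0,0,0],[0,0,0,0,0],[0,0,0,0,0]]}}

```text
clock: 7.35
position: [0.3848, 0.1707, 0.185]
tool_rot: [3.141, 0.001, 0.018]
force: [0.7, 0.3, 0.1]
grip_width: -0.0
finger_force: 0.0
```

```bash
python3 - <<'E'
from h import *
f=bot.grab_frame("scene"); p=f["pixels"][100:300,160:440,::-1]; cv2.imwrite("pics/s1.png",cv2.resize(p,None,fx=2.5,fy=2.5)); print(bot.observe()["position"])
H=np.array([.664,.172,.103]); 
for a in(.65,.75,.85): print(a,proj(f,H+[-.206*np.cos(a),0,.206*np.sin(a)]))
E
```

```text
[0.38470647 0.17063407 0.18511326]
0.65 [[306.00197298 153.23648606]]
0.75 [[309.62271301 149.77181378]]
0.85 [[313.71241508 146.72009094]]
```

View pics/s1.png

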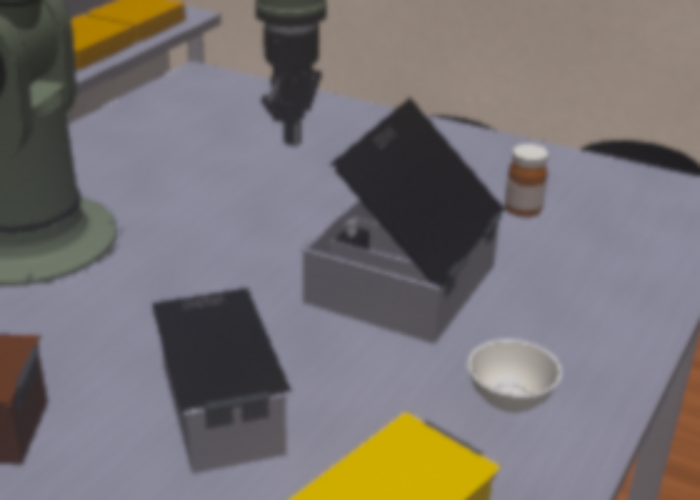

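The lid has sprung ajar to about 0.7 rad, with its edge midpoint at crop (372,131). The straw box is still shut. Next I set the fingertip about 18 mm below the lip and follow its arc.

Emit:
{"name": "jog_arm", "arguments": {"motion": [[0,0,-0.5,0,0],[0.5,0,-0.37,0,0],[1,0,0,0,0],[0.9,0,0,0,0],[0.5,0,0,0,0],[0.2,0,0,0,0],[0.2,0,0,0,0],[0.2,0,-0.1,0,0],[0.2,0,-0.2,0,0],[0,0,0,0,0]]}}

```text
clock: 8.4
position: [0.4963, 0.173, 0.2218]
tool_rot: [-3.141, -0.001, 0.019]
force: [-0.4, -0.4, -0.7]
grip_width: -0.0
finger_force: 0.0
```

Emit:
{"name": "jog_arm", "arguments": {"motion": [[0.25,0,-0.28,0,0],[0.25,0,-0.28,0,0],[0.25,0,-0.25,0,0],[0.3,0,-0.2,0,0],[0,0,0,0,0]]}}

```text
clock: 8.9
position: [0.5284, 0.1734, 0.2519]
tool_rot: [-3.141, -0.001, 0.018]
force: [-1.4, 0.3, 0.9]
grip_width: -0.0001
finger_force: 0.7
```

Emit:
{"name": "jog_arm", "arguments": {"motion": [[0.4,0,-0.2,0,0],[0.4,0,-0.15,0,0],[0,0,0,0,0]]}}

```text
clock: 9.2
position: [0.5518, 0.1738, 0.2616]
tool_rot: [-3.141, -0.0, 0.018]
force: [-1.3, -0.5, -0.2]
grip_width: -0.0002
finger_force: 0.3
```

```bash
python3 - <<'E'
from h import *
f=bot.grab_frame("scene"); p=f["pixels"][90:250,220:420,::-1]; cv2.imwrite("pics/s2.png",cv2.resize(p,None,fx=3.5,fy=3.5)); s=bot.observe();print(s["position"],s["force"])
E
```

```text
[0.55089579 0.17375157 0.26117653] [-1.12161665  0.10917586 -0.72233677]
```

View pics/s2.png

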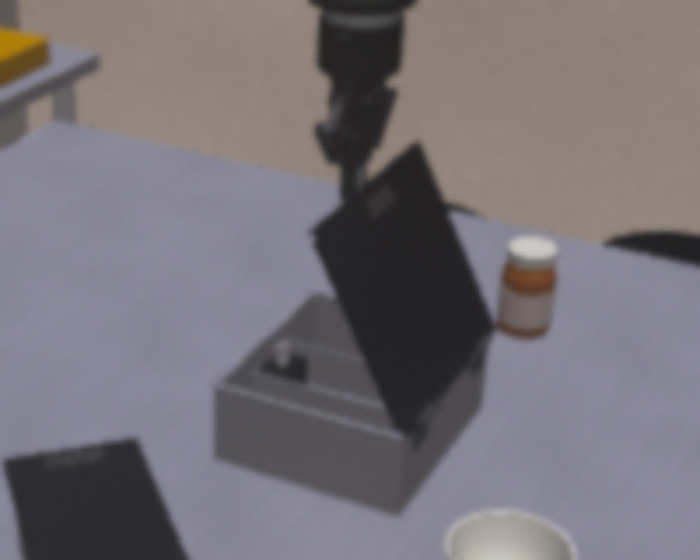

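The finger is in front of and under the lip, with the lid edge at crop about (368,190), and the lid is rising to about 1.1 rad. I'll keep following the arc.

Emit:
{"name": "jog_arm", "arguments": {"motion": [[0.4,0,-0.2,0,0],[0.4,0,-0.2,0,0],[0.4,0,-0.15,0,0],[0.4,0,-0.12,0,0],[0.4,0,-0.1,0,0],[0.4,0,-0.1,0,0],[0.4,0,-0.05,0,0],[0.4,0,0,0,0],[0.3,0,0,0,0],[0,0,0,0,0]]}}

```text
clock: 10.25
position: [0.6561, 0.1757, 0.2885]
tool_rot: [3.141, 0.001, 0.019]
force: [0.2, 0.6, -0.8]
grip_width: -0.0001
finger_force: 0.0
```

Emit:
{"name": "jog_arm", "arguments": {"motion": [[0.3,0,0,0,0],[0.3,0,0,0,0],[0.3,0,0,0,0],[0.2,0,0,0,0],[0,0,0,0,0]]}}

```text
clock: 10.75
position: [0.6896, 0.1763, 0.2888]
tool_rot: [-3.142, 0.0, 0.018]
force: [-0.1, -0.7, 0.3]
grip_width: 0.0002
finger_force: 0.0
```

The force has gone to zero, so the lid has probably fallen back on its stop. Backing off and checking.

Emit:
{"name": "jog_arm", "arguments": {"motion": [[-1,0,0,0,0],[-1,0,0,0,0],[-1,0,0,0,0],[-1,0,0,0,0],[-1,0,0,0,0],[-1,0,0,0,0],[-1,0,0,0,0],[0,0,0,0,0],[0,0,0,0,0],[0,0,0,0,0]]}}

```text
clock: 11.75
position: [0.4795, 0.1725, 0.2893]
tool_rot: [-3.141, -0.0, 0.018]
force: [-0.1, 0.3, 0.3]
grip_width: 0.0001
finger_force: 0.0
```

```bash
python3 - <<'E'
from h import *
f=bot.grab_frame("scene"); save(f,"pics/s3.png"); s=bot.observe();print(s["position"],s["force"])
print(proj(f,[.664+.07,.178,.103+.1935]))
E
```

```text
[0.47954045 0.17246491 0.28912522] [-0.23957767 -0.92558622 -0.58368087]
[[375.47987408 148.42741348]]
```

View pics/s3.png

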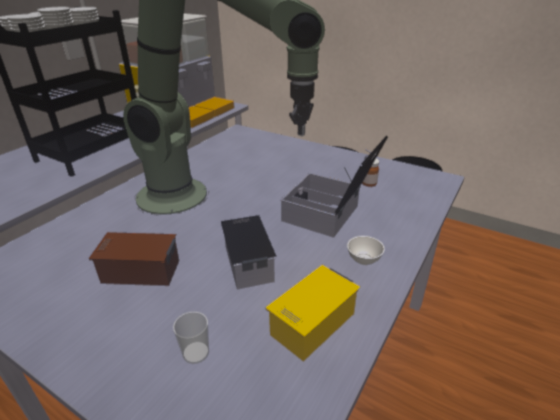

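The lid leans back past upright, with its edge midpoint at about (375,150) against a predicted (375,148). The box has not moved and everything else is untouched, with the arm clear.

```bash
python3 -c "
from workcell import bot
print(bot.job_done())"
```

```text
the job is handed in; nothing more can be done
None
```

The wide cutlery box's lid stands fully open on its stop, leaning back past upright; the box is still in place, the straw box is still shut, and the job was handed in at about 12 s of the 48 s allowed.

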